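# Set the gas valve of the chamber in use

### The arm

A 6-joint arm with a two-finger parallel gripper is mounted at the origin on the work surface. World frame = base frame: x ahead of the robot, y to its left, z up, the work surface at z = 0. Lengths are in m, angles in rad, forces in N, time in s.
With the tool pointing down it reaches from about 0.25 to 0.775 m from the base axis. Payload 4 kg.
Tool frame: the origin (TCP) lies at the very end of the fingers, on their centre line; the grasp point (between the pads) lies 19 mm behind it; z points along the fingers, x is the direction in which the jaws open and shut, and the axes are right-handed (so a half turn about z gives the same grasp; the last joint's range is limited). The gripper opens to 94 mm and grips with 3 to 60 N. Pads are 16 mm wide; open, the fingers measure 119 mm over their backs; the gripper's body (75 mm by 177 mm) begins 78 mm behind the grasp point.
Start: joints at [-1.354, 0.087, 1.371, -0, 1.684, -0.103], TCP at [0.173, -0.522, 0.206] pointing down, gripper open.
Joint ranges: [-3.1, 3.1], [-0.76, 2.03], [0.27, 2.55], [-1.08, 4.22], [0.17, 2.65], [-2.57, 2.57]. Speed limits (rad/s): [2.79, 2.79, 3.14, 3.14, 3.14, 3.14].

### API

Orientations are given as a unit quaternion [x, y, z, w].
In Python, from workcell import bot gives the robot as it stands.
- The arm moves only by the tool jog_arm, never from a script. Its argument "commands" is a list of rows, each a list of 2 entries, a list of its own where there are three numbers: the shift along the tool's x, y, z in cm, then the turn, a rotation vector about the tool's x, y, z in rad. A call has 1 to 20 rows; each row is the pose to reach, as a shift and turn from the pose commanded when the call began, along the tool's axes at that moment; what a row does not reach only later rows make up. A row lasts 1/10 s, in which the tool goes at most 50 mm and 8.59 degrees, less where a joint would pass 70% of its speed; a pose out of reach is approached as far as the arm can. A call with a gripper value outside its range is refused whole. "jaw" is the opening in per cent of the stroke, from 0 (shut) to 100 (fully open), set as the call begins (left out, the last holds). The fingers move at their own pace and stop on an object; the grip force is fixed at half the most. Time passes only in rows, so rows that repeat a pose let the fingers close. It gives the time, the measured TCP pose, the force and the opening at its end, in the units of the state.
- bot.get_obs(): the state, without advancing time (a new reading comes with each control period).
- bot.camera(name): name is "scene" or "top" or "wrist"; returns a dict with "color" (384x512x3 uint8, red, green, blue), "mtx" (3x3 intrinsics, pixels), "position" and "rotation" of the camera in the world. Camera axes: x right, y down, z forward; pixel columns grow to the right and rows downward; lengths in m; the calibration is good to about 2 mm. The wrist camera is an equidistant fisheye: a pixel r from the principal point sees the ray r / f radians off the axis. A picture is of the moment at which its call begins. There is no depth.
- bot.hand_in(): hands the job in, once; it reports no verdict.
The state is a dict: "clock": time; "joint_pos": joint angles; "dq": joint speeds; "joint_efforts": joint torques, N m; "ee_pos": TCP position; "tcp_rot": TCP orientation; "contact_force": force on the tool from outside, world axes, zero at the start; "moment": the same for the moment, N m; "opening": finger opening in m.
Only numpy, scipy, OpenCV 4.12 (cv2) and the standard library are available. Lean on these libraries where they do the work, as an engineer would, in place of code of your own. Each camera call takes 0.05 s, during which the arm holds its last target.

### The job

The gas goes to the dock where the round lidded insect chamber stands; the other dock is closed by a flat metal plug. Take the crank handle of the hand wheel directly in front of the chamber, turn the wheel clockwise until it is shut against its stop, then back it off (counter-clockwise) exactly two full turns and finish still gripping that handle there, wheel at rest. Leave the other valve and everything else on the bench where it is.

Things in the scene. Friction and masses are not known exactly. Their poses are not given: they have to be found in the camera images.
- manifold: Grey plate 290 x 400 x 12 mm fixed on the bench: two like brass valves side by side, a dock behind each. Origin on the bench midway between the valve axes; +x points from valves to docks, +y to the left valve. Each valve has a steel stop index: a bar 10 mm wide under the wheel, sticking out to -x, its upturned white tab (16 mm wide) 70 to 76 mm from the axis, top 80 mm above the bench.
- left_hub (a point): Centre of the left hand wheel, on its axis in the middle plane of the rim, 85 mm above the bench; 110 mm to +y of the manifold's origin. Dark steel wheel with three spokes, 112 mm across outside, rim bar 12 mm thick; the hub's top is 9 mm above this point.
- right_hub (a point): The same for the right hand wheel, 110 mm to -y of the manifold's origin.
- left_wheel (a joint): Turn of the left hand wheel about its upright axis, rad. 0 = shut, at a hard stop; grows counter-clockwise seen from above (opening), 6.283 a turn, to 25 at most. In the manifold's frame the handle lies from the axis at the angle pi + value about +z, so at 0 it stands over the stop index (-x side). Friction 0.12 N m (3 N at the handle); it stays where left. Starts 2.5 to 7.
- right_wheel (a joint): Turn of the right hand wheel about its upright axis, rad. 0 = shut, at a hard stop; grows counter-clockwise seen from above (opening), 6.283 a turn, to 25 at most. In the manifold's frame the handle lies from the axis at the angle pi + value about +z, so at 0 it stands over the stop index (-x side). Friction 0.12 N m (3 N at the handle); it stays where left. Starts 2.5 to 7.
- left_handle: The left wheel's black upright crank handle, 22 mm across, 48 mm tall, 42 mm from the wheel's axis. It spins freely on its own pin, so fingers gripping it from above can carry it round without turning themselves. Origin at its centre, half-way up: 33 mm above the wheel's middle plane, 118 mm above the bench; the rim's top is 27 mm below the origin.
- right_handle: The right wheel's black upright crank handle, 22 mm across, 48 mm tall, 42 mm from the wheel's axis. It spins freely on its own pin, so fingers gripping it from above can carry it round without turning themselves. Origin at its centre, half-way up: 33 mm above the wheel's middle plane, 118 mm above the bench; the rim's top is 27 mm below the origin.
- left_dock (a point): Top centre of the left dock, a flat round rubber pad 96 mm across, 16 mm above the bench, 130 mm to the manifold's +x of the left wheel's axis. The left valve feeds this dock.
- right_dock (a point): The same for the right dock, fed by the right valve.
- chamber_center (a point): Centre of the round insect chamber (loose): pale drum with a slightly wider white base and lid, 86 mm across, 48 mm tall, with a small lid knob to 60 mm; this point is 24 mm above its underside. It stands on the dock that is in use, left or right; within a few mm of the dock's centre.
- plug_center (a point): Centre of the blanking plug (loose) on the dock not in use: flat aluminium disc 60 mm across, 14 mm thick, with a stub to 22 mm; this point is 11 mm above its underside.
- box_center (a point): Centre of a closed cardboard specimen box (loose), 94 x 124 x 39 mm, on the bench beside the plate; this point is 20 mm above its underside. To be left alone.
- pot_center (a point): Centre of a glass pin pot with a metal lid (loose), 52 mm across, 50 mm tall, on the bench beside the plate. To be left alone.
Mind the look-alikes: they are no part of the job. Of the things that look like the part that bears chamber_center, the middle-sized one is meant.

How it is judged:
On the way:
1. the wheel in front of the chamber is shut against its stop (((horizontal distance between chamber_center and left_dock below 0.06 m and value of joint left_wheel below 0.12 rad) or (horizontal distance between chamber_center and right_dock below 0.06 m and value of joint right_wheel below 0.12 rad))), for 0.1 s.
At the end, for the whole second after the job is handed in: The wheel in front of the round chamber stands two turns (12.57 rad, within 0.25 rad) open from its stop and at rest (under 0.15 rad/s); the fingers still grip its handle (over 2 N, grasp point within 30 mm of the handle's centre); the other wheel's handle is within 12 mm of where it began (((horizontal distance between chamber_center and left_dock below 0.06 m and value of joint left_wheel between 12.316 and 12.816 rad and velocity of joint left_wheel between -0.15 and 0.15 rad/s and contact force between the fingers and left_handle above 2 N and distance between the grasp point and left_handle below 0.03 m and distance of right_handle from where it was at the start of the episode below 0.012 m) or (horizontal distance between chamber_center and right_dock below 0.06 m and value of joint right_wheel between 12.316 and 12.816 rad and velocity of joint right_wheel between -0.15 and 0.15 rad/s and contact force between the fingers and right_handle above 2 N and distance between the grasp point and right_handle below 0.03 m and distance of left_handle from where it was at the start of the episode below 0.012 m))); the arm keeps its last pose, push and grip.
It fails at once if the valve of the plugged dock is turned (its handle moves over 12 mm) ((horizontal distance between chamber_center and left_dock below 0.06 m and distance of right_handle from where it was at the start of the episode above 0.012 m) or (horizontal distance between chamber_center and right_dock below 0.06 m and distance of left_handle from where it was at the start of the episode above 0.012 m)).
It fails at once if the round chamber is pushed more than 25 mm (distance of chamber_center from where it was at the start of the episode above 0.025 m).
It fails at once if the blanking plug is pushed more than 25 mm (distance of plug_center from where it was at the start of the episode above 0.025 m).
It fails at once if the cardboard box is pushed more than 25 mm (distance of box_center from where it was at the start of the episode above 0.025 m).
It fails at once if the pin pot is pushed more than 25 mm (distance of pot_center from where it was at the start of the episode above 0.025 m).
It also fails if it takes over 70 s, if anything falls off the work surface, if the arm or the gripper's body presses on something with over 40 N, if the wrist force passes 120 N, or if a joint passes its speed limit or range.

## Working session

There is one attempt and no reset: what is moved stays moved. The work goes in short steps, Python scripts to look and compute and a tool call to move; the robot and the scene stay as the last step left them, time stands still between calls to the robot, and variables do not carry over. Pictures are saved under pics/ and viewed, and the job is handed in when it is done.

Besides the shell and the picture viewer there is one more tool, called after "Call:" as name([rows], argument=value, ...), one row to a line, values as JSON. jog_arm: Moves the arm, as the interface text tells. Its arguments: {"type":"object","properties":{"commands":{"type":"array"},"jaw":{"type":"number"}},"required":["commands"]}

```bash
mkdir -p pics; python3 - <<'E'
from workcell import bot
import cv2,numpy as np,pickle
d={}
for n in ["scene","top","wrist"]:
    c=bot.camera(n); d[n]=c
    cv2.imwrite(f"pics/{n}0.png",cv2.cvtColor(c["color"],cv2.COLOR_RGB2BGR))
    print(n,c["mtx"],c["position"],c["rotation"])
pickle.dump(d,open("cams0.pkl","wb"))
print(bot.get_obs())
E
```

```text
scene [[359.79159864   0.         251.28353874]
 [  0.         359.79159864 192.30262257]
 [  0.           0.           1.        ]] [ 1.13416484 -0.25775795  0.89711501] [ 0.83393641  0.45970685 -0.14780082 -0.26716025]
top [[473.26651269   0.         252.57845438]
 [  0.         473.26651269 191.00245175]
 [  0.           0.           1.        ]] [0.52932498 0.07515583 1.38550437] [-0.70276398  0.70895513 -0.04191698  0.04181361]
wrist [[297.31863964   0.         252.23962817]
 [  0.         297.31863964 193.50105997]
 [  0.           0.           1.        ]] [ 0.24958142 -0.49616881  0.38481395] [ 0.80274483 -0.57950862 -0.08315406  0.11338386]
{'clock': 0.15, 'joint_pos': array([-1.35411201e+00,  8.77983530e-02,  1.37186744e+00, -4.50235053e-07,
        1.68356859e+00, -1.03087056e-01]), 'dq': array([ 0.00060456, -0.00335638, -0.00610223,  0.00080058, -0.00063512,
        0.00010141]), 'joint_efforts': array([ 1.44575519e-03, -3.40642977e+01, -3.02792072e+01,  7.17885629e-02,
        3.05298844e-02, -1.11588076e-04]), 'ee_pos': array([ 0.17280847, -0.52172762,  0.20458598]), 'tcp_rot': array([ 8.10662877e-01, -5.85512618e-01, -6.12600731e-04, -5.46384209e-04]), 'contact_force': array([ 0.53717388, -0.11293824, -0.09660579]), 'moment': array([-0.02856528,  0.01924826, -0.02132652]), 'opening': 0.09387318442546332}
```

View pics/top0.png

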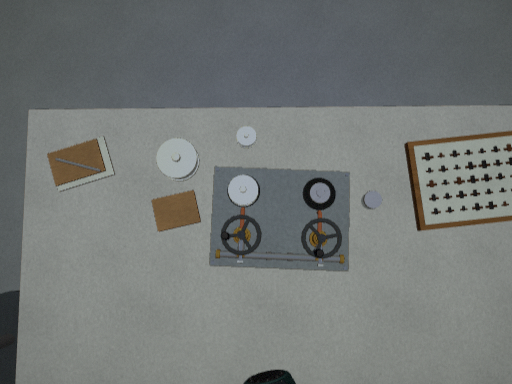

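View pics/scene0.png

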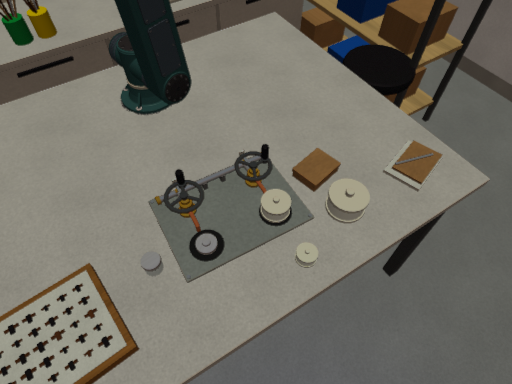

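View pics/wrist0.png

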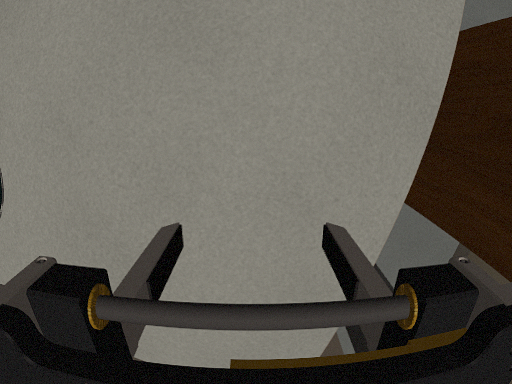

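The left dock carries the middle-sized drum (top view, 243,190) and the right dock carries the plug (320,193). The left wheel's hub is near (241,235), with its handle at about (226,236). I'll refine these with crops.

```bash
cat > h.py <<'E'
import numpy as np,cv2,pickle
from scipy.spatial.transform import Rotation as R
def back(c,u,v,z):
    d=R.from_quat(c["rotation"]).apply(np.linalg.inv(c["mtx"])@[u,v,1]); p=np.array(c["position"])
    return p+d*(z-p[2])/d[2]
def proj(c,P):
    q=R.from_quat(c["rotation"]).inv().apply(np.atleast_2d(P)-c["position"]); q=q@np.array(c["mtx"]).T
    return q[:,:2]/q[:,2:]
E
python3 - <<'E'
from h import *
d=pickle.load(open("cams0.pkl","rb"))
c=d["top"]; im=cv2.cvtColor(c["color"],cv2.COLOR_RGB2BGR)[160:280,200:360]
cv2.imwrite("pics/topcrop.png",cv2.resize(im,None,fx=5,fy=5,interpolation=cv2.INTER_CUBIC))
c=d["scene"]; im=cv2.cvtColor(c["color"],cv2.COLOR_RGB2BGR)[140:270,145:305]
cv2.imwrite("pics/scenecrop.png",cv2.resize(im,None,fx=4.5,fy=4.5,interpolation=cv2.INTER_CUBIC))
E
```

```text
(no output)
```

View pics/topcrop.png

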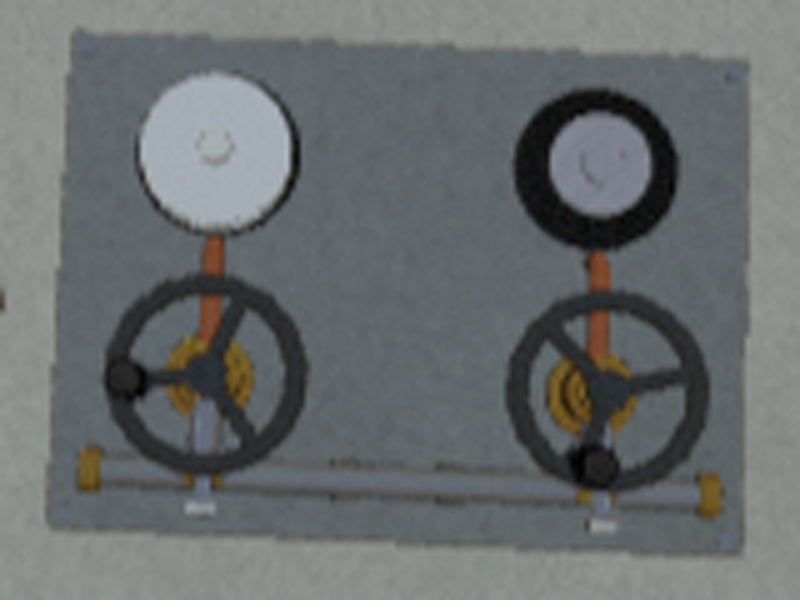

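View pics/scenecrop.png

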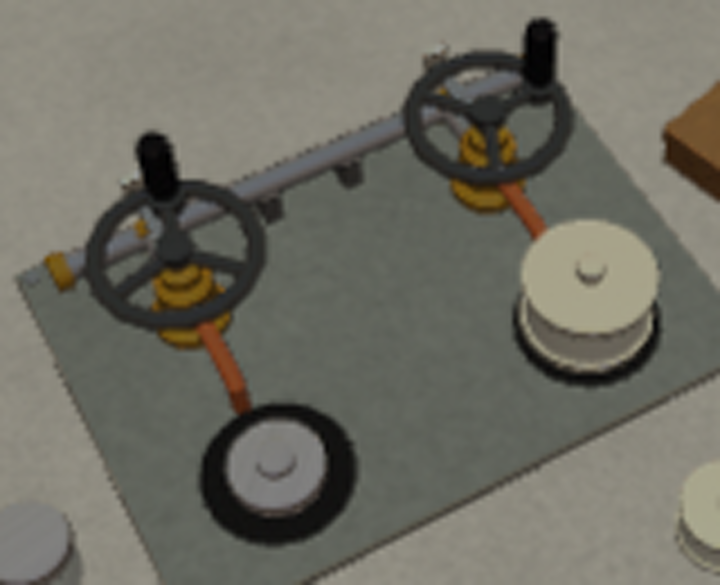

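```bash
python3 - <<'E'
from h import *
d=pickle.load(open("cams0.pkl","rb"))
f=lambda x,y,s,ox,oy:(ox+(x+.5)/s-.5, oy+(y+.5)/s-.5)
T=lambda x,y,z: back(d["top"],*f(x,y,5,200,160),z)
S=lambda x,y,z: back(d["scene"],*f(x,y,4.5,145,140),z)
print("top: Lhub",T(206.5,373,.085),"Rhub",T(607.5,391,.085),"Lhandle",T(126,377,.142),"Rhandle",T(600,466,.142))
print("tabs",T(200,508,.08),T(603,525,.08),"chamber lid",T(217,152,.064),"plug",T(600,163,.03))
print("scene: Lhub",S(488,117,.085),"Rhub",S(176,254,.085),"Lhandle",S(541,26,.142),"Rhandle",S(155,140,.142),"lid",S(590,276,.064))
E
```

```text
top: Lhub [0.56532694 0.10729757 0.085     ] Rhub [ 0.55359687 -0.11198519  0.085     ] Lhandle [0.56203227 0.14803569 0.142     ] Rhandle [ 0.51367543 -0.09886922  0.142     ]
tabs [0.49207015 0.11139801 0.08      ] [ 0.48097298 -0.10836883  0.08      ] chamber lid [0.68971054 0.10118764 0.064     ] plug [ 0.68550504 -0.11895945  0.03      ]
scene: Lhub [0.56437882 0.10707466 0.085     ] Rhub [ 0.55423219 -0.11270955  0.085     ] Lhandle [0.55923733 0.14981734 0.142     ] Rhandle [ 0.51288471 -0.09675428  0.142     ] lid [0.69185338 0.10132968 0.064     ]
```

```bash
python3 - <<'E'
from h import *
from workcell import bot
o=bot.get_obs(); r=R.from_quat(o["tcp_rot"]); 
t=R.from_quat([1,0,0,0])
print(r.inv().apply(np.array([.561,.149,.215])-o["ee_pos"])*100,(r.inv()*t).as_rotvec())
E
```

```text
[-51.47150795 -57.93576263  -0.94758515] [-1.16742171e-03  1.30890202e-03 -1.25102471e+00]
```

Call:
jog_arm([
  [[-12, -14, -0.9], [0, 0, -0.3]],
  [[-25, -29, -0.9], [0, 0, -0.6]],
  [[-51.5, -57.9, -0.9], [0, 0, -1.251]],
  [[-51.5, -57.9, -0.9], [0, 0, -1.251]],
  [[-51.5, -57.9, -0.9], [0, 0, -1.251]],
  [[-51.5, -57.9, -0.9], [0, 0, -1.251]],
  [[-51.5, -57.9, -0.9], [0, 0, -1.251]],
  [[-51.5, -57.9, -0.9], [0, 0, -1.251]],
  [[-51.5, -57.9, -0.9], [0, 0, -1.251]],
  [[-51.5, -57.9, -0.9], [0, 0, -1.251]],
  [[-51.5, -57.9, -0.9], [0, 0, -1.251]],
  [[-51.5, -57.9, -0.9], [0, 0, -1.251]],
  [[-51.5, -57.9, -0.9], [0, 0, -1.251]],
  [[-51.5, -57.9, -0.9], [0, 0, -1.251]],
  [[-51.5, -57.9, -0.9], [0, 0, -1.251]],
  [[-51.5, -57.9, -0.9], [0, 0, -1.251]],
  [[-51.5, -57.9, -0.9], [0, 0, -1.251]],
  [[-51.5, -57.9, -0.9], [0, 0, -1.251]],
  [[-51.5, -57.9, -0.9], [0, 0, -1.251]],
  [[-51.5, -57.9, -0.9], [0, 0, -1.251]],
], jaw=100)

```text
clock: 2.15
ee_pos: [0.5603, 0.1475, 0.2148]
tcp_rot: [1.0, -0.001, 0.0, 0.0]
contact_force: [0.9, -0.1, -0.0]
opening: 0.0941
```

```bash
python3 - <<'E'
from h import *
from workcell import bot
c=bot.camera("wrist"); cv2.imwrite("pics/w1.png",cv2.cvtColor(c["color"],cv2.COLOR_RGB2BGR))
print(bot.get_obs()["ee_pos"],bot.get_obs()["joint_pos"])
# fisheye back-projection helper check: project expected points
def fp(P):
    q=R.from_quat(c["rotation"]).inv().apply(np.array(P)-c["position"]); th=np.arctan2(np.hypot(q[0],q[1]),q[2]); u=q[:2]/np.hypot(q[0],q[1]); return c["mtx"][:2,2]+c["mtx"][0,0]*th*u
print("hub top",fp([.565,.1072,.094]),"handle top",fp([.561,.149,.142]),"handle bottom",fp([.561,.149,.094]))
E
```

```text
[0.56036206 0.14755838 0.2148819 ] [ 1.59807703e-01  1.51179196e-01  1.28156402e+00 -2.62928729e-04
  1.70833958e+00  1.61564798e-01]
hub top [257.03487167 223.89943689] handle top [253.51141815 200.6278272 ] handle bottom [253.34822945 186.83116273]
```

View pics/w1.png

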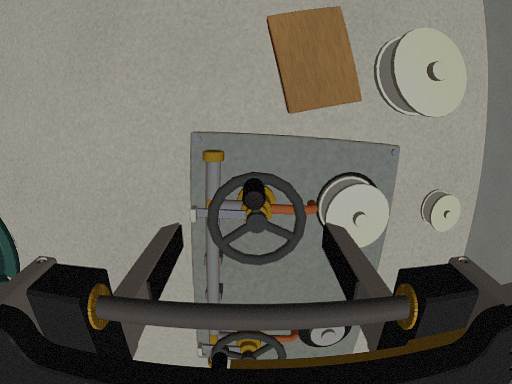

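The wrist view shows the handle top at about (254,200), where I predicted it, centred between the jaws. I'll descend and grip.

Call:
jog_arm([
  [[0.06, -0.14, 2], [0, 0, 0]],
  [[0.06, -0.14, 4], [0, 0, 0]],
  [[0.06, -0.14, 6], [0, 0, 0]],
  [[0.06, -0.14, 8], [0, 0, 0]],
  [[0.06, -0.14, 9.5], [0, 0, 0]],
  [[0.06, -0.14, 10.6], [0, 0, 0]],
  [[0.06, -0.14, 11.2], [0, 0, 0]],
  [[0.06, -0.14, 11.2], [0, 0, 0]],
  [[0.06, -0.14, 11.2], [0, 0, 0]],
])

```text
clock: 3.1
ee_pos: [0.5618, 0.1502, 0.1033]
tcp_rot: [1.0, -0.0, 0.001, -0.0]
contact_force: [-0.5, 0.1, 0.3]
opening: 0.094
```

Call:
jog_arm([
  [[0, 0, 0], [0, 0, 0]],
  [[0, 0, 0], [0, 0, 0]],
  [[0, 0, 0], [0, 0, 0]],
  [[0, 0, 0], [0, 0, 0]],
  [[0, 0, 0], [0, 0, 0]],
  [[0, 0, 0], [0, 0, 0]],
  [[0, 0, 0], [0, 0, 0]],
  [[0, 0, 0], [0, 0, 0]],
  [[0, 0, 0], [0, 0, 0]],
  [[0, 0, 0], [0, 0, 0]],
], jaw=0)

```text
clock: 4.1
ee_pos: [0.5614, 0.1501, 0.1024]
tcp_rot: [1.0, -0.0, 0.0, 0.0]
contact_force: [1.1, -0.1, -0.3]
opening: 0.0211
```

```bash
python3 - <<'E'
from h import *
from workcell import bot
c=bot.camera("wrist"); cv2.imwrite("pics/w2.png",cv2.cvtColor(c["color"],cv2.COLOR_RGB2BGR))
o=bot.get_obs(); print(o["ee_pos"],o["contact_force"],o["opening"])
h=np.array([.565,.1072]); v=o["ee_pos"][:2]-h; print(np.hypot(*v),np.degrees(np.arctan2(v[1],v[0])))
E
```

```text
[0.56139641 0.15016301 0.10242371] [ 0.80042818  0.36961577 -0.71125552] 0.021709739015420264
0.04311387683571818 94.7945469290967
```

View pics/w2.png

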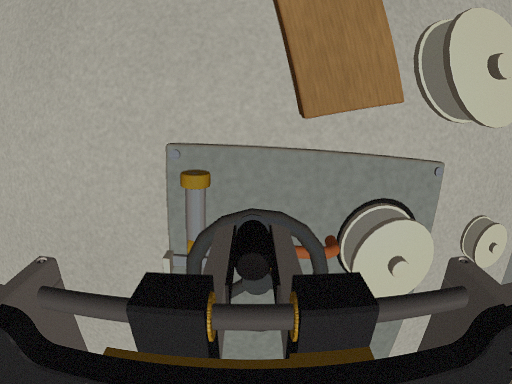

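```bash
cat > circ.py <<'E'
from h import *
import sys
def tab(cx,cy,r,a0,angs,p0=None):
    P=lambda a: np.array([cx+r*np.cos(np.radians(a)),cy+r*np.sin(np.radians(a))])
    p0=P(a0) if p0 is None else np.array(p0)
    print([[[round((P(a)-p0)[0]*100,1),round(-(P(a)-p0)[1]*100,1),0],[0,0,0]] for a in angs])
E
python3 -c "
from circ import *
tab(.565,.1078,.042,95,[95-10*i for i in range(1,19)]+[-85])"
```

```text
[[[np.float64(0.7), np.float64(-0.0), 0], [0, 0, 0]], [[np.float64(1.5), np.float64(0.1), 0], [0, 0, 0]], [[np.float64(2.1), np.float64(0.4), 0], [0, 0, 0]], [[np.float64(2.8), np.float64(0.7), 0], [0, 0, 0]], [[np.float64(3.3), np.float64(1.2), 0], [0, 0, 0]], [[np.float64(3.8), np.float64(1.8), 0], [0, 0, 0]], [[np.float64(4.2), np.float64(2.4), 0], [0, 0, 0]], [[np.float64(4.4), np.float64(3.1), 0], [0, 0, 0]], [[np.float64(4.6), np.float64(3.8), 0], [0, 0, 0]], [[np.float64(4.6), np.float64(4.6), 0], [0, 0, 0]], [[np.float64(4.4), np.float64(5.3), 0], [0, 0, 0]], [[np.float64(4.2), np.float64(6.0), 0], [0, 0, 0]], [[np.float64(3.8), np.float64(6.6), 0], [0, 0, 0]], [[np.float64(3.3), np.float64(7.2), 0], [0, 0, 0]], [[np.float64(2.8), np.float64(7.6), 0], [0, 0, 0]], [[np.float64(2.1), np.float64(8.0), 0], [0, 0, 0]], [[np.float64(1.5), np.float64(8.2), 0], [0, 0, 0]], [[np.float64(0.7), np.float64(8.4), 0], [0, 0, 0]], [[np.float64(0.7), np.float64(8.4), 0], [0, 0, 0]]]
```

First a quarter turn clockwise, then I'll check the force.

Call:
jog_arm([
  [[0.7, 0, 0], [0, 0, 0]],
  [[1.5, 0.1, 0], [0, 0, 0]],
  [[2.1, 0.4, 0], [0, 0, 0]],
  [[2.8, 0.7, 0], [0, 0, 0]],
  [[3.3, 1.2, 0], [0, 0, 0]],
  [[3.8, 1.8, 0], [0, 0, 0]],
  [[4.2, 2.4, 0], [0, 0, 0]],
  [[4.4, 3.1, 0], [0, 0, 0]],
  [[4.6, 3.8, 0], [0, 0, 0]],
  [[4.6, 3.8, 0], [0, 0, 0]],
  [[4.6, 3.8, 0], [0, 0, 0]],
])

```text
clock: 5.25
ee_pos: [0.6067, 0.1112, 0.1024]
tcp_rot: [1.0, -0.0, -0.001, 0.0]
contact_force: [-6.5, -0.3, 3.0]
opening: 0.0213
```

```bash
sed -i 's/round(\(.*\),1),round(\(.*\),1),0\]/float(np.round(\1,1)),float(np.round(\2,1)),0]/' circ.py
python3 -c "
from circ import *
tab(.5645,.1078,.042,95,[5-10*i for i in range(1,17)],[.6074,.1121])"
```

```text
[[[-0.1, 0.8, 0], [0, 0, 0]], [[-0.2, 1.5, 0], [0, 0, 0]], [[-0.5, 2.2, 0], [0, 0, 0]], [[-0.8, 2.8, 0], [0, 0, 0]], [[-1.3, 3.4, 0], [0, 0, 0]], [[-1.9, 3.9, 0], [0, 0, 0]], [[-2.5, 4.2, 0], [0, 0, 0]], [[-3.2, 4.5, 0], [0, 0, 0]], [[-3.9, 4.6, 0], [0, 0, 0]], [[-4.7, 4.6, 0], [0, 0, 0]], [[-5.4, 4.5, 0], [0, 0, 0]], [[-6.1, 4.2, 0], [0, 0, 0]], [[-6.7, 3.9, 0], [0, 0, 0]], [[-7.3, 3.4, 0], [0, 0, 0]], [[-7.7, 2.8, 0], [0, 0, 0]], [[-8.1, 2.2, 0], [0, 0, 0]]]
```

Call:
jog_arm([
  [[-0.1, 0.8, 0], [0, 0, 0]],
  [[-0.2, 1.5, 0], [0, 0, 0]],
  [[-0.5, 2.2, 0], [0, 0, 0]],
  [[-0.8, 2.8, 0], [0, 0, 0]],
  [[-1.3, 3.4, 0], [0, 0, 0]],
  [[-1.9, 3.9, 0], [0, 0, 0]],
  [[-2.5, 4.2, 0], [0, 0, 0]],
  [[-3.2, 4.5, 0], [0, 0, 0]],
  [[-3.9, 4.6, 0], [0, 0, 0]],
  [[-4.7, 4.6, 0], [0, 0, 0]],
  [[-5.4, 4.5, 0], [0, 0, 0]],
  [[-6.1, 4.2, 0], [0, 0, 0]],
  [[-6.7, 3.9, 0], [0, 0, 0]],
  [[-7.3, 3.4, 0], [0, 0, 0]],
  [[-7.7, 2.8, 0], [0, 0, 0]],
  [[-8.1, 2.2, 0], [0, 0, 0]],
  [[-8.1, 2.2, 0], [0, 0, 0]],
  [[-8.1, 2.2, 0], [0, 0, 0]],
])

```text
clock: 7.05
ee_pos: [0.5267, 0.0905, 0.1024]
tcp_rot: [1.0, 0.0, 0.001, -0.0]
contact_force: [3.5, 2.0, -3.1]
opening: 0.0216
```

```bash
python3 - <<'E'
from h import *
from workcell import bot
o=bot.get_obs(); print(o["ee_pos"],o["contact_force"],o["opening"])
for n in ["wrist","top"]:
    c=bot.camera(n); cv2.imwrite(f"pics/{n}3.png",cv2.cvtColor(c["color"],cv2.COLOR_RGB2BGR))
E
```

```text
[0.52671182 0.09046912 0.10244302] [ 3.54792407  1.96900863 -3.10041708] 0.021571912979870232
```

View pics/wrist3.png

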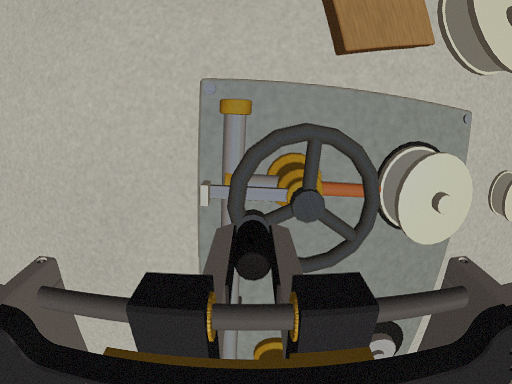

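```bash

python3 -c "
from circ import *
tab(.5647,.1078,.042,95,[-162,-169,-176,-180,-183],[.5264,.0901])"
```

```text
[[[-0.2, -0.5, 0], [0, 0, 0]], [[-0.3, -1.0, 0], [0, 0, 0]], [[-0.4, -1.5, 0], [0, 0, 0]], [[-0.4, -1.8, 0], [0, 0, 0]], [[-0.4, -2.0, 0], [0, 0, 0]]]
```

Call:
jog_arm([
  [[-0.2, -0.5, 0], [0, 0, 0]],
  [[-0.3, -1.0, 0], [0, 0, 0]],
  [[-0.4, -1.5, 0], [0, 0, 0]],
  [[-0.4, -1.8, 0], [0, 0, 0]],
  [[-0.4, -1.8, 0], [0, 0, 0]],
  [[-0.4, -1.8, 0], [0, 0, 0]],
])

```text
clock: 7.75
ee_pos: [0.5227, 0.1076, 0.1025]
tcp_rot: [1.0, -0.0, 0.0, 0.001]
contact_force: [6.1, -1.3, -3.2]
opening: 0.0214
```

Call:
jog_arm([
  [[0, -0.1, 0], [0, 0, 0]],
  [[0, -0.2, 0], [0, 0, 0]],
  [[0, -0.2, 0], [0, 0, 0]],
  [[0, -0.2, 0], [0, 0, 0]],
])

```text
clock: 8.15
ee_pos: [0.5227, 0.1091, 0.1024]
tcp_rot: [1.0, -0.0, 0.0, 0.001]
contact_force: [4.9, -1.8, -2.7]
opening: 0.0215
```

Call:
jog_arm([
  [[0, -0.1, 0], [0, 0, 0]],
  [[0, -0.2, 0], [0, 0, 0]],
  [[0, -0.2, 0], [0, 0, 0]],
  [[0, -0.2, 0], [0, 0, 0]],
])

```text
clock: 8.55
ee_pos: [0.5228, 0.1104, 0.1025]
tcp_rot: [1.0, -0.0, 0.0, 0.002]
contact_force: [4.5, -3.5, -2.7]
opening: 0.0216
```

```bash
python3 - <<'E'
from h import *
from workcell import bot
o=bot.get_obs(); print(o["ee_pos"],o["contact_force"],o["opening"])
for n in ["wrist","scene"]:
    c=bot.camera(n); im=cv2.cvtColor(c["color"],cv2.COLOR_RGB2BGR); cv2.imwrite(f"pics/{n}4.png",im)
    im=im[100:360,130:420] if n=="wrist" else im[120:260,145:325]
    cv2.imwrite(f"pics/{n}4c.png",cv2.resize(im,None,fx=2.2 if n=="wrist" else 4,fy=2.2 if n=="wrist" else 4,interpolation=2))
E
```

```text
[0.52278371 0.11039984 0.10245294] [ 4.52773715 -3.54404007 -2.65413223] 0.021555407123750012
```

View pics/wrist4c.png

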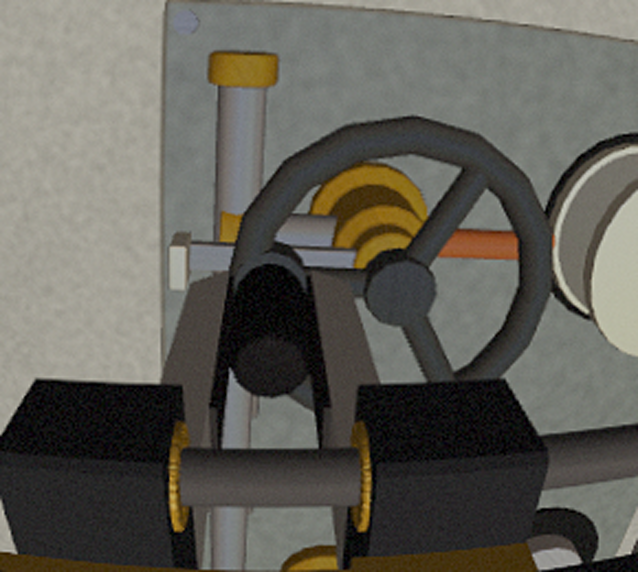

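View pics/scene4c.png

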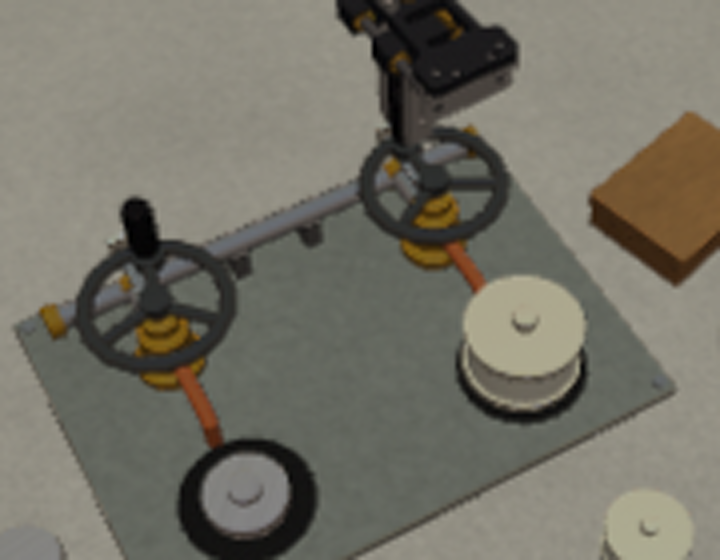

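Call:
jog_arm([
  [[0, -0.1, 0], [0, 0, 0]],
  [[0, -0.2, 0], [0, 0, 0]],
  [[0, -0.2, 0], [0, 0, 0]],
  [[0, -0.2, 0], [0, 0, 0]],
])

```text
clock: 9.05
ee_pos: [0.5228, 0.1105, 0.1024]
tcp_rot: [1.0, -0.001, 0.0, 0.004]
contact_force: [4.9, -8.5, -3.3]
opening: 0.0212
```

Call:
jog_arm([
  [[0, -0.1, 0], [0, 0, 0]],
  [[0, -0.2, 0], [0, 0, 0]],
  [[0, -0.2, 0], [0, 0, 0]],
  [[0, -0.2, 0], [0, 0, 0]],
])

```text
clock: 9.45
ee_pos: [0.5227, 0.1105, 0.1024]
tcp_rot: [1.0, -0.001, 0.0, 0.005]
contact_force: [5.1, -13.4, -2.4]
opening: 0.0214
```

At the stop: TCP y stays at 0.1105 while the push grew from 3.5 to 13.4 N. Now I'll open counter-clockwise in three calls of 240°.

```bash

python3 -c "
from circ import *
A=lambda a:[a+12*i for i in range(1,21)]
tab(.5647,.1083,.042,0,A(177),[.5223,.1161])
tab(.5647,.1083,.042,57,A(57))
tab(.5647,.1083,.042,297,A(297))"
```

```text
[[[0.1, 1.4, 0], [0, 0, 0]], [[0.3, 2.3, 0], [0, 0, 0]], [[0.7, 3.1, 0], [0, 0, 0]], [[1.3, 3.7, 0], [0, 0, 0]], [[2.0, 4.3, 0], [0, 0, 0]], [[2.7, 4.7, 0], [0, 0, 0]], [[3.6, 4.9, 0], [0, 0, 0]], [[4.5, 5.0, 0], [0, 0, 0]], [[5.3, 4.8, 0], [0, 0, 0]], [[6.1, 4.5, 0], [0, 0, 0]], [[6.9, 4.0, 0], [0, 0, 0]], [[7.5, 3.4, 0], [0, 0, 0]], [[8.0, 2.7, 0], [0, 0, 0]], [[8.3, 1.9, 0], [0, 0, 0]], [[8.4, 1.0, 0], [0, 0, 0]], [[8.4, 0.1, 0], [0, 0, 0]], [[8.2, -0.7, 0], [0, 0, 0]], [[7.8, -1.5, 0], [0, 0, 0]], [[7.2, -2.2, 0], [0, 0, 0]], [[6.5, -2.7, 0], [0, 0, 0]]]
[[[-0.8, -0.4, 0], [0, 0, 0]], [[-1.6, -0.6, 0], [0, 0, 0]], [[-2.5, -0.7, 0], [0, 0, 0]], [[-3.4, -0.5, 0], [0, 0, 0]], [[-4.2, -0.2, 0], [0, 0, 0]], [[-4.9, 0.3, 0], [0, 0, 0]], [[-5.6, 0.9, 0], [0, 0, 0]], [[-6.0, 1.6, 0], [0, 0, 0]], [[-6.3, 2.4, 0], [0, 0, 0]], [[-6.5, 3.3, 0], [0, 0, 0]], [[-6.4, 4.2, 0], [0, 0, 0]], [[-6.2, 5.0, 0], [0, 0, 0]], [[-5.8, 5.8, 0], [0, 0, 0]], [[-5.3, 6.5, 0], [0, 0, 0]], [[-4.6, 7.0, 0], [0, 0, 0]], [[-3.8, 7.4, 0], [0, 0, 0]], [[-2.9, 7.7, 0], [0, 0, 0]], [[-2.1, 7.7, 0], [0, 0, 0]], [[-1.2, 7.6, 0], [0, 0, 0]], [[-0.4, 7.3, 0], [0, 0, 0]]]
[[[0.7, -0.5, 0], [0, 0, 0]], [[1.4, -1.1, 0], [0, 0, 0]], [[1.8, -1.8, 0], [0, 0, 0]], [[2.2, -2.7, 0], [0, 0, 0]], [[2.3, -3.5, 0], [0, 0, 0]], [[2.2, -4.4, 0], [0, 0, 0]], [[2.0, -5.2, 0], [0, 0, 0]], [[1.6, -6.0, 0], [0, 0, 0]], [[1.1, -6.7, 0], [0, 0, 0]], [[0.4, -7.3, 0], [0, 0, 0]], [[-0.4, -7.7, 0], [0, 0, 0]], [[-1.2, -7.9, 0], [0, 0, 0]], [[-2.1, -7.9, 0], [0, 0, 0]], [[-3.0, -7.8, 0], [0, 0, 0]], [[-3.8, -7.5, 0], [0, 0, 0]], [[-4.5, -7.0, 0], [0, 0, 0]], [[-5.2, -6.4, 0], [0, 0, 0]], [[-5.6, -5.6, 0], [0, 0, 0]], [[-6.0, -4.8, 0], [0, 0, 0]], [[-6.1, -4.0, 0], [0, 0, 0]]]
```

Call:
jog_arm([
  [[0.1, 1.4, 0], [0, 0, 0]],
  [[0.3, 2.3, 0], [0, 0, 0]],
  [[0.7, 3.1, 0], [0, 0, 0]],
  [[1.3, 3.7, 0], [0, 0, 0]],
  [[2.0, 4.3, 0], [0, 0, 0]],
  [[2.7, 4.7, 0], [0, 0, 0]],
  [[3.6, 4.9, 0], [0, 0, 0]],
  [[4.5, 5.0, 0], [0, 0, 0]],
  [[5.3, 4.8, 0], [0, 0, 0]],
  [[6.1, 4.5, 0], [0, 0, 0]],
  [[6.9, 4.0, 0], [0, 0, 0]],
  [[7.5, 3.4, 0], [0, 0, 0]],
  [[8.0, 2.7, 0], [0, 0, 0]],
  [[8.3, 1.9, 0], [0, 0, 0]],
  [[8.4, 1.0, 0], [0, 0, 0]],
  [[8.4, 0.1, 0], [0, 0, 0]],
  [[8.2, -0.7, 0], [0, 0, 0]],
  [[7.8, -1.5, 0], [0, 0, 0]],
  [[7.2, -2.2, 0], [0, 0, 0]],
  [[6.5, -2.7, 0], [0, 0, 0]],
])

```text
clock: 11.45
ee_pos: [0.5891, 0.1426, 0.1024]
tcp_rot: [1.0, -0.0, 0.002, 0.001]
contact_force: [2.8, -3.2, -0.8]
opening: 0.0213
```

Call:
jog_arm([
  [[0, 0, 0], [0, 0, 0]],
  [[0, 0, 0], [0, 0, 0]],
])

```text
clock: 11.65
ee_pos: [0.5873, 0.1438, 0.1025]
tcp_rot: [1.0, 0.0, 0.0, -0.0]
contact_force: [-1.3, 0.5, -1.0]
opening: 0.0211
```

Call:
jog_arm([
  [[-0.8, -0.4, 0], [0, 0, 0]],
  [[-1.6, -0.6, 0], [0, 0, 0]],
  [[-2.5, -0.7, 0], [0, 0, 0]],
  [[-3.4, -0.5, 0], [0, 0, 0]],
  [[-4.2, -0.2, 0], [0, 0, 0]],
  [[-4.9, 0.3, 0], [0, 0, 0]],
  [[-5.6, 0.9, 0], [0, 0, 0]],
  [[-6.0, 1.6, 0], [0, 0, 0]],
  [[-6.3, 2.4, 0], [0, 0, 0]],
  [[-6.5, 3.3, 0], [0, 0, 0]],
  [[-6.4, 4.2, 0], [0, 0, 0]],
  [[-6.2, 5.0, 0], [0, 0, 0]],
  [[-5.8, 5.8, 0], [0, 0, 0]],
  [[-5.3, 6.5, 0], [0, 0, 0]],
  [[-4.6, 7.0, 0], [0, 0, 0]],
  [[-3.8, 7.4, 0], [0, 0, 0]],
  [[-2.9, 7.7, 0], [0, 0, 0]],
  [[-2.1, 7.7, 0], [0, 0, 0]],
  [[-1.2, 7.6, 0], [0, 0, 0]],
  [[-0.4, 7.3, 0], [0, 0, 0]],
])

```text
clock: 13.65
ee_pos: [0.5826, 0.0702, 0.1024]
tcp_rot: [1.0, -0.0, -0.002, 0.0]
contact_force: [-5.1, 2.2, 2.9]
opening: 0.0214
```

Call:
jog_arm([
  [[0, 0, 0], [0, 0, 0]],
  [[0, 0, 0], [0, 0, 0]],
])

```text
clock: 13.85
ee_pos: [0.5839, 0.0708, 0.1025]
tcp_rot: [1.0, 0.0, 0.001, -0.001]
contact_force: [1.1, 4.6, -1.1]
opening: 0.0214
```

```bash
python3 - <<'E'
from h import *
from workcell import bot
c=bot.camera("wrist"); cv2.imwrite("pics/w5.png",cv2.cvtColor(c["color"],cv2.COLOR_RGB2BGR))
E
```

```text
(no output)
```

View pics/w5.png

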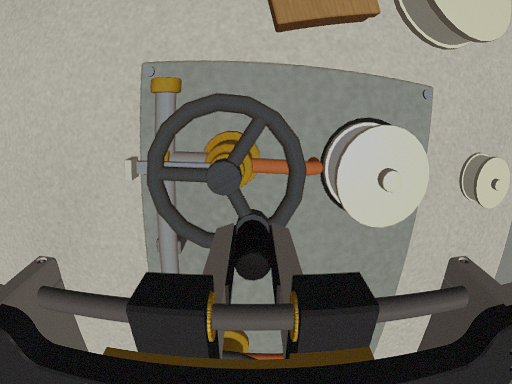

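The wheel is still carried by the grip: the handle at (253,245) sits on the side facing the other valve, as it should at 297°. I'll do the last 240°.

Call:
jog_arm([
  [[0.7, -0.5, 0], [0, 0, 0]],
  [[1.4, -1.1, 0], [0, 0, 0]],
  [[1.8, -1.8, 0], [0, 0, 0]],
  [[2.2, -2.7, 0], [0, 0, 0]],
  [[2.3, -3.5, 0], [0, 0, 0]],
  [[2.2, -4.4, 0], [0, 0, 0]],
  [[2.0, -5.2, 0], [0, 0, 0]],
  [[1.6, -6.0, 0], [0, 0, 0]],
  [[1.1, -6.7, 0], [0, 0, 0]],
  [[0.4, -7.3, 0], [0, 0, 0]],
  [[-0.4, -7.7, 0], [0, 0, 0]],
  [[-1.2, -7.9, 0], [0, 0, 0]],
  [[-2.1, -7.9, 0], [0, 0, 0]],
  [[-3.0, -7.8, 0], [0, 0, 0]],
  [[-3.8, -7.5, 0], [0, 0, 0]],
  [[-4.5, -7.0, 0], [0, 0, 0]],
  [[-5.2, -6.4, 0], [0, 0, 0]],
  [[-5.6, -5.6, 0], [0, 0, 0]],
  [[-6.0, -4.8, 0], [0, 0, 0]],
  [[-6.1, -4.0, 0], [0, 0, 0]],
])

```text
clock: 15.9
ee_pos: [0.5228, 0.1106, 0.1025]
tcp_rot: [1.0, -0.0, 0.001, -0.001]
contact_force: [8.2, 4.0, -5.9]
opening: 0.0216
```

Call:
jog_arm([
  [[0, 0, 0], [0, 0, 0]],
  [[0, 0, 0], [0, 0, 0]],
  [[0, 0, 0], [0, 0, 0]],
  [[0, 0, 0], [0, 0, 0]],
])

```text
clock: 16.3
ee_pos: [0.5227, 0.1093, 0.1024]
tcp_rot: [1.0, -0.0, 0.001, 0.0]
contact_force: [6.2, -0.5, -5.1]
opening: 0.021
```

```bash
python3 - <<'E'
from h import *
from workcell import bot
c=bot.camera("wrist"); im=cv2.cvtColor(c["color"],cv2.COLOR_RGB2BGR)[100:360,130:420]
cv2.imwrite("pics/w6.png",cv2.resize(im,None,fx=2.2,fy=2.2,interpolation=2))
c=bot.camera("top"); cv2.imwrite("pics/t6.png",cv2.cvtColor(c["color"],cv2.COLOR_RGB2BGR))
o=bot.get_obs();print(o["ee_pos"],o["contact_force"],o["opening"],o["dq"])
E
```

```text
[0.5227051  0.10934578 0.10246901] [ 6.45349149 -0.78059114 -4.31617822] 0.021461620815699745 [ 0.00122841  0.0006246  -0.00042362  0.00016669  0.0007706   0.00011465]
```

View pics/w6.png

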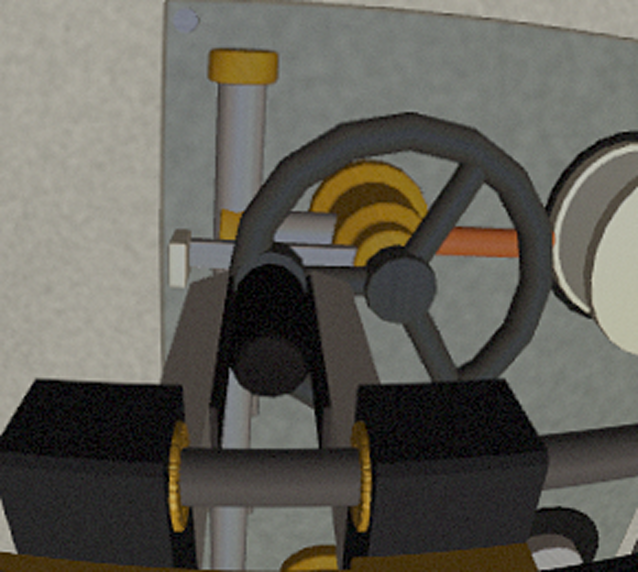

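View pics/t6.png

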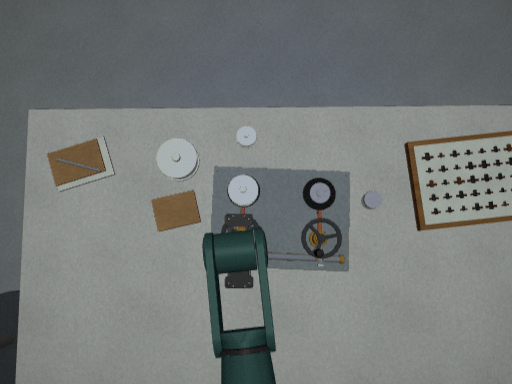

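The final handle position is within 1.2 mm (about 0.03 rad) of the shut position. The joint speeds are near zero, and nothing else has moved in the top view.

```bash
python3 -c "
from workcell import bot
print(bot.hand_in())"
```

```text
the job is handed in; nothing more can be done
None
```

The left wheel, in front of the round lidded chamber, is shut against its stop and then backed off two full turns. I handed the job in with the gripper still holding its handle. The hand-in reports no verdict.

- **Shut:** I turned the wheel clockwise about 4.85 rad. The handle then stopped moving (TCP y stayed at 0.1105) while the push grew from 3.5 to 13.4 N.
- **Two turns open:** I turned it counter-clockwise 720°. The handle came back to (0.5227, 0.1093), 1.2 mm from its shut position. That puts the wheel at about 12.6 rad, against a target of 12.57 ± 0.25. This comes from the tool position, because the wheel's angle can't be read directly.
- **Grip and rest:** The jaws are 21.5 mm apart on the 22 mm handle. The grasp point is about 3 mm above the handle's centre, joint speeds are near zero, and the clock stood at about 16 s.
- **Everything else:** In the last top view the other wheel, chamber, plug, box and pot look unmoved.

No check failed. Two small disagreements remained: the top and scene cameras put the starting handle about 3 mm apart. The circle I followed also needed its centre shifted by less than 1 mm in each direction, which left side forces of about 6 N on the handle.

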